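# Set both stops of the towel-folding gauge in the laundry room

## Task

Set the towel-folding gauge: push each of its two sliding stops along the rail towards the middle until its spring pin drops into the notch, and leave both seated there with the hand clear. Do not push a stop on past its notch, do not pull up the pin knobs, and leave the other things on the table where they are.

Things in the scene. Friction and masses are not known exactly. Their poses are not given: they have to be found in the camera images.
- gauge: Folding gauge fixed to the table: plywood board 220 x 480 x 12 mm, aluminium rail 450 mm long, 30 wide (top 30 mm above the table, end caps 34) along its robot-side edge, low strip (42) at the far edge. Origin on the table under the rail's middle; x across the board away from the robot, y along the rail (left), z up. Stop blocks reach 75 mm above the table, pin knobs 99 riding, 93 seated.
- left_stop (a joint): Left stop (at +y of the gauge): grey block 50 across x 44 along the rail x 44 mm high, base 31 mm above the table; a fence 5 mm thick, 45 high, runs 125 mm back from it. Value: m pushed inwards (to the other stop) from its outer end, 0 to 0.15; starts at 0 to 0.055. Notch at 0.100, play under 1 mm. Sliding takes 2 to 4 N; from 0.092 the notch draws it in (force dip); driving it on past the notch takes about 14 N.
- right_stop (a joint): Right stop (at -y of the gauge): grey block 50 across x 44 along the rail x 44 mm high, base 31 mm above the table; a fence 5 mm thick, 45 high, runs 125 mm back from it. Value: m pushed inwards (to the other stop) from its outer end, 0 to 0.15; starts at 0 to 0.055. Notch at 0.100, play under 1 mm. Sliding takes 2 to 4 N; from 0.092 the notch draws it in (force dip); driving it on past the notch takes about 14 N.
- left_pin (a joint): Upright spring pin in the left block; its black knob (22 mm wide, 14 high) above the block shows its height. Value: m sunk: about 0 riding on the plain rail, 0.006 when dropped into the notch, negative if pulled up (not allowed). Its spring drives it down; it needs no pressing.
- right_pin (a joint): Upright spring pin in the right block; its black knob (22 mm wide, 14 high) above the block shows its height. Value: m sunk: about 0 riding on the plain rail, 0.006 when dropped into the notch, negative if pulled up (not allowed). Its spring drives it down; it needs no pressing.
- left_push (a point): Centre of the outer end face of the left block (50 mm wide, 44 high, looking away from the other stop), 50 mm above the table: where a fingertip pushes. Beside it is free room down to the rail and end cap, 34 mm above the table.
- right_push (a point): Centre of the outer end face of the right block (50 mm wide, 44 high, looking away from the other stop), 50 mm above the table: where a fingertip pushes. Beside it is free room down to the rail and end cap, 34 mm above the table.
- left_notch (a point): Middle of the left stop's notch, at the rail's top, 30 mm above the table: a slot 19 mm long in the rail, dark inside. Seated, the block's middle is above this point and its outer face 22 mm outwards of it. Fixed to the gauge.
- right_notch (a point): Middle of the right stop's notch, at the rail's top, 30 mm above the table: a slot 19 mm long in the rail, dark inside. Seated, the block's middle is above this point and its outer face 22 mm outwards of it. Fixed to the gauge.
- detergent: Bystander: a blue detergent bottle standing beside the gauge, 68 mm in diameter, 190 mm high, origin under its middle. Leave alone.
- peg_box: Bystander: an open white plastic box 90 x 70 x 60 mm standing beside the gauge, origin under its middle. Leave alone.
- jar: Bystander: a glass jar 60 mm in diameter, 80 mm high, standing on the board between the two fences, origin under its middle. Leave alone.

How it is judged (in metres and radians):
At the end, for the whole second after the job is handed in: Both stops stand still in their notches: each stop's travel within 3.5 mm of 0.100 m and its pin sunk by more than 4.5 mm (value of joint left_stop between 0.0965 and 0.1035 m and value of joint each of left_pin, right_pin above 0.0045 m and velocity of joint left_stop between -0.005 and 0.005 m/s and value of joint right_stop between 0.0965 and 0.1035 m and velocity of joint right_stop between -0.005 and 0.005 m/s); the robot touches nothing.
It fails at once if a stop was pushed on past its notch (more than 15 mm beyond it) (value of joint any of left_stop, right_stop above 0.115 m).
It fails at once if a pin knob was pulled up (by more than 3 mm) (value of joint any of left_pin, right_pin below -0.003 m).
It fails at once if a bystander was disturbed or carried off (moved by more than 20 mm) (distance of any of detergent, peg_box, jar from where it was at the start of the episode above 0.02 m).
It also fails if it takes over 51 s, if anything falls off the work surface, if the arm or the gripper's body presses on something with over 40 N, if the wrist force passes 120 N, or if a joint passes its speed limit or range.

## Robot

A 6-joint arm with a two-finger parallel gripper is mounted at the origin on the work surface. World frame = base frame: x ahead of the robot, y to its left, z up, the work surface at z = 0. Lengths are in mm, angles in rad, forces in N, time in s.
With the tool pointing down it reaches from about 400 to 925 mm from the base axis. Payload 12.5 kg.
Tool frame: the origin (TCP) lies at the very end of the fingers, on their centre line; the grasp point (between the pads) lies 19 mm behind it; z points along the fingers, y is the line along which they close (so a half turn about z gives the same grasp; the last joint's range is limited). The gripper opens to 95 mm and grips with 3 to 60 N. Pads are 20 mm wide; open, the fingers measure 119 mm over their backs; the gripper's body (75 mm by 180 mm) begins 59 mm behind the grasp point.
Start: joints at [-1.302, 0.491, 1.559, -0, 1.092, -0.106], TCP at [228.828, -581.622, 214.661] pointing down, gripper open.
Joint ranges: [-3.1, 3.1], [-0.84, 2.19], [0.05, 2.79], [-1.13, 4.28], [0.06, 2.93], [-2.69, 2.69]. Speed limits (rad/s): [2.22, 2.22, 2.79, 3.14, 3.14, 3.14].

## Interface

Orientations are given as [roll, pitch, yaw] about the fixed x, y, z axes, in that order (R = Rz(yaw) Ry(pitch) Rx(roll)).
In Python, from cell import state, imaging, env, spot_in, mark_of gives the robot as it stands. The module is installed in compiled form; this text tells all that it offers.
- The arm moves only by the tool step_arm, never from a script. Its argument "increments" is a list of rows, each an object with "slide": the shift along the tool's x, y, z in m, a list of three; "roll": the turn about the tool's z in rad. A call has 1 to 5 rows; each row is the pose to reach, as a shift and turn from the pose commanded when the call began, along the tool's axes at that moment; what a row does not reach only later rows make up. A row lasts 1/8 s, in which the tool goes at most 62.5 mm and 10.7 degrees, less where a joint would pass 70% of its speed; a pose out of reach is approached as far as the arm can. A call with a gripper value outside its range is refused whole. "fingers" is the opening, from 0 (shut) to 1 (fully open), set as the call begins (left out, the last holds). The fingers move at their own pace and stop on an object; the grip force is fixed at half the most. Time passes only in rows, so rows that repeat a pose let the fingers close. It gives the time, the measured TCP pose, the force, the opening and the grip force at its end, in the units of the state.
- state(): the state, without advancing time (a new reading comes with each control period).
- imaging.read_camera(name): name is "side" or "top"; returns a dict with "color" (420x560x3 uint8, red, green, blue), "z_map" (420x560 float32, mm along the optical axis (not along the pixel's ray), 0 where there is no reading), "intrinsics" (3x3 intrinsics, pixels), "distortion" ([k1, k2, p1, p2, k3] as OpenCV has them; the pictures are not rectified), "camera_from_world" (4x4, takes a point from world to camera coordinates). Camera axes: x right, y up, looking along -z (the intrinsics and any distortion apply to the point x, -y, -z); pixel columns grow to the right and rows downward; lengths in mm; the calibration is good to about 2 mm. A picture is of the moment at which its call begins.
- env.job_done(): hands the job in; it is judged then, once.
Trained networks look in the newest picture that a camera, given by its name, has taken for a name from the list of things; names that differ only in an ending like _2 or _b are one class to them, and where a whole thing is asked for, a point or a joint stands for the part that bears it (a point fixed in the world has none). Each returns a list of dicts, best first, with "confidence" (0 to 1); they miss things now and then, are a little off and sometimes report something else, mostly with a low value. They report only what shows in the picture. A call takes as long as a camera call.
- spot_in(camera, target): "bbox" ([left, top, right, bottom] in pixels, round what is visible of it).
- mark_of(camera, target): "uv" ([column, row] in pixels: a listed point, or the origin of a listed thing).
The state is a dict: "t": time; "joints": joint angles; "qvel": joint speeds; "tau": joint torques, N m; "eef_pos": TCP position; "tcp_rot": TCP orientation; "ft_force": force on the tool from outside, world axes, zero at the start; "moment": the same for the moment, N m; "opening": opening from 0.0 (shut) to 1.0 (fully open); "grip_force": force on a finger pad.
Only numpy, scipy, OpenCV 4.12 (cv2) and the standard library are available. Lean on these libraries where they do the work, as an engineer would, in place of code of your own. Each camera call takes 0.05 s, during which the arm holds its last target. There are 200 camera calls.

## Working session

There is one attempt and no reset: what is moved stays moved. The work goes in short steps, Python scripts to look and compute and a tool call to move; the robot and the scene stay as the last step left them, time stands still between calls to the robot, and variables do not carry over. Pictures are saved under pics/ and viewed, at most 10 in all, crops included, and the job is handed in when it is done.

Besides the shell and the picture viewer there is one more tool, called after ">>>" by a JSON object that holds its "fn" and its "kwargs", one argument or row to a line. step_arm: Moves the arm, as the interface text tells. Its arguments: {"type":"object","properties":{"increments":{"type":"array"},"fingers":{"type":"number"}},"required":["increments"]}

```bash
mkdir -p pics
cat > h.py <<'E'
import numpy as np, cv2
from cell import state, imaging, env, spot_in, mark_of
def cam(n):
    return imaging.read_camera(n)
def save(c,f): cv2.imwrite('pics/'+f,c['color'][:,:,::-1])
def ray(c,uv):
    K=np.array(c['intrinsics']);d=np.array(c['distortion'])
    p=cv2.undistortPoints(np.array([[uv]],float),K,d)[0,0]
    T=np.array(c['camera_from_world']);R=T[:3,:3];o=-R.T@T[:3,3]
    return o,R.T@np.array([p[0],-p[1],-1])
def at_z(c,uv,z):
    o,v=ray(c,uv);return o+v*(z-o[2])/v[2]
def at_depth(c,uv):
    o,v=ray(c,uv);u=np.round(uv).astype(int);return o+v*c['z_map'][u[1],u[0]]
E
python3 - <<'E'
from h import *
np.set_printoptions(precision=1,suppress=True)
print(state())
Z=dict(left_push=50,right_push=50,left_notch=30,right_notch=30,gauge=0,detergent=0,peg_box=0,jar=12)
for n in ('top','side'):
    c=cam(n);save(c,n+'0.png')
    o,_=ray(c,(280,210));print(n,'at',o)
    for k,z in Z.items():
        for m in mark_of(n,k)[:2]:print(k,np.array(m['uv']),round(m['confidence'],2),at_z(c,m['uv'],z))
E
```

```text
{'t': 0.0, 'joints': array([-1.3,  0.5,  1.6, -0. ,  1.1, -0.1]), 'qvel': array([ 0., -0., -0.,  0.,  0.,  0.]), 'tau': array([ -0. , -61.3, -25.8,   0.1,   0. ,  -0. ]), 'eef_pos': array([ 228.8, -581.4,  214.1]), 'tcp_rot': array([-3.1, -0. ,  0.4]), 'ft_force': array([-0.2,  1.5, -0.6]), 'moment': array([-0.,  0., -0.]), 'grip_force': 0.0, 'opening': 0.9984118126938966}
top at [ 435.9    6.  1459.3]
left_push [211.6 243.1] 0.56 [466.6 234.1  50. ]
right_push [311.5 204.2] 0.71 [596.7 -90.1  50. ]
left_notch [240.  231.7] 0.93 [505.6 144.1  30. ]
right_notch [287.6 213.7] 0.89 [566.6 -12.4  30. ]
gauge [266.1 223.6] 0.95 [535.2  59.5   0. ]
gauge [128.4 224.5] 0.22 [527.3 530.    0. ]
detergent [433.3 206.2] 0.63 [ 599.6 -512.8    0. ]
peg_box [129.6 223.1] 0.9 [532.2 526.    0. ]
jar [251.4 186.6] 0.85 [659.  110.2  12. ]
jar [290.5 212.7] 0.44 [571.7 -22.3  12. ]
side at [ 519.9 1108.5  851.4]
left_push [310.5 274.4] 0.75 [469.7 225.   50. ]
right_push [268.1 204.5] 0.83 [594.8 -83.3  50. ]
right_push [282.9 244.1] 0.37 [543.1 106.9  50. ]
left_notch [295.8 255.5] 0.88 [507.2 129.3  30. ]
right_notch [274.2 221. ] 0.85 [573.3 -26.3  30. ]
gauge [283.5 244.6] 0.56 [542.8  46.6   0. ]
detergent [273.2 153.9] 0.89 [ 600.9 -507.9    0. ]
detergent [239.8 252.5] 0.63 [664.5  88.8   0. ]
peg_box [285.  386.4] 0.61 [523.6 521.6   0. ]
peg_box [312.8 276.5] 0.25 [460.6 177.8   0. ]
jar [238.5 253.5] 0.87 [665.6 107.6  12. ]
```

Run:
```python
import cv2,numpy as np
a=cv2.imread('pics/top0.png')[130:300,100:460];cv2.imwrite('pics/top0c.png',cv2.resize(a,None,fx=2.2,fy=2.2,interpolation=cv2.INTER_CUBIC))
a=cv2.imread('pics/side0.png')[110:410,100:460];cv2.imwrite('pics/side0c.png',cv2.resize(a,None,fx=2,fy=2,interpolation=cv2.INTER_CUBIC))
```

```text
(no output)
```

View pics/top0c.png

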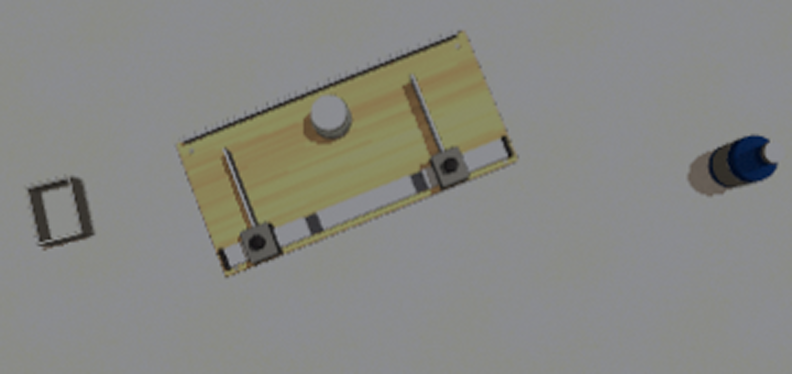

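View pics/side0c.png

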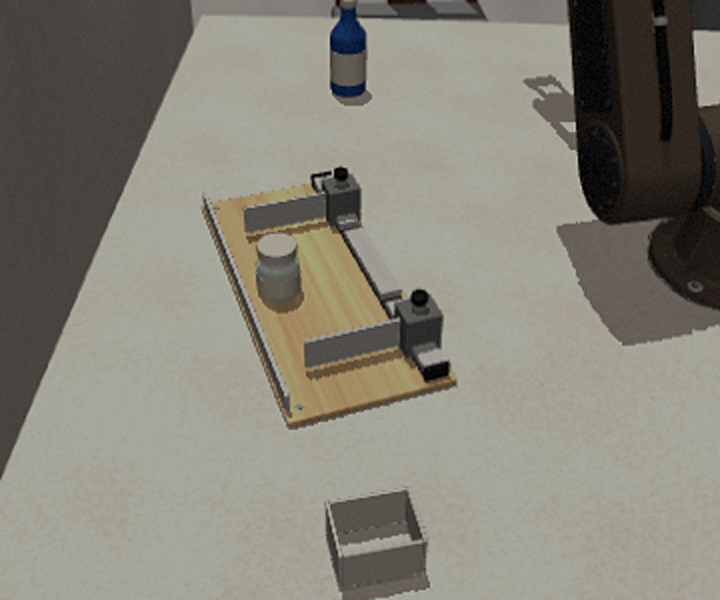

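Top crop: notches show as dark slots at about (315,223) and (420,182). Knobs are at (257,242) and (451,164), both stops outside their notches, with end caps at the rail ends. I'll measure the dark blobs precisely.

```bash
cat > meas.py <<'E'
from h import *
np.set_printoptions(precision=1,suppress=True)
c=cam('top');g=cv2.cvtColor(c['color'],cv2.COLOR_RGB2GRAY)
S=4;G=cv2.resize(g,None,fx=S,fy=S,interpolation=cv2.INTER_LINEAR)
print(np.percentile(g,[1,5,50]))
n,l,st,ce=cv2.connectedComponentsWithStats((G<52).astype(np.uint8))
for s,q in zip(st[1:],ce[1:]):
    uv=(q+.5)/S-.5
    if s[4]>80 and 180<uv[0]<345 and 180<uv[1]<262:
        print(s[4],uv,*[at_z(c,uv,z)[:2] for z in (30,34,96)],c['z_map'][int(round(uv[1])),int(round(uv[0]))])
E
python3 meas.py; python3 -c "
from h import *
print(state()['tcp_rot'],state()['eef_pos'])"
```

```text
[  6.  24. 130.]
202 [330.  196.1] [ 626.8 -152.9] [ 626.3 -152.4] [ 618.  -145.6] 1436.9786
605 [303.8 204.9] [596.5 -65.9] [596.1 -65.7] [589.1 -62.6] 1370.9974
641 [216.3 240. ] [477.5 222. ] [477.4 221.4] [475.5 212. ] 1360.9448
107 [226.1 242.7] [468.8 189.3] [468.7 188.8] [467.3 180.9] 1383.1736
295 [201.4 247.7] [451.6 270.7] [451.6 269.9] [450.9 258.4] 1422.3911
[ 3.14144898e+00 -3.07937513e-06  3.74778343e-01] [ 228.82840145 -581.63212251  214.66563536]
```

```bash
cat > prof.py <<'E'
from h import *
# profile along the rail at z=30: world points -> pixels
def proj(c,P):
    T=np.array(c['camera_from_world']);p=P@T[:3,:3].T+T[:3,3];p=p*[1,-1,-1]
    return cv2.projectPoints(p,np.zeros(3),np.zeros(3),np.array(c['intrinsics']),np.array(c['distortion']))[0][:,0]
C=np.array([539,58.8]);u=np.array([-.382,.924]);n=np.array([.924,.382])
for name in ('top','side'):
    c=cam(name);g=cv2.cvtColor(c['color'],cv2.COLOR_RGB2GRAY).astype(np.float32)
    s=np.arange(-130,170,4)
    A=0
    for w in (-6,0,6):
        P=np.c_[C+s[:,None]*u+w*n,np.full(len(s),30.)]
        q=proj(c,P).astype(np.float32);A=A+cv2.remap(g,q[None,:,0],q[None,:,1],1)[0]/3
    print(name,' '.join(f'{a}:{b:.0f}' for a,b in zip(s,A)))
E
python3 prof.py
```

```text
top -130:43 -126:59 -122:81 -118:80 -114:54 -110:85 -106:97 -102:101 -98:122 -94:75 -90:52 -86:56 -82:56 -78:71 -74:124 -70:139 -66:140 -62:140 -58:139 -54:140 -50:140 -46:140 -42:140 -38:140 -34:140 -30:140 -26:140 -22:140 -18:140 -14:140 -10:140 -6:140 -2:140 2:140 6:140 10:140 14:140 18:140 22:140 26:140 30:140 34:140 38:140 42:139 46:140 50:140 54:140 58:139 62:140 66:140 70:140 74:108 78:60 82:53 86:53 90:53 94:98 98:136 102:140 106:140 110:140 114:139 118:140 122:140 126:140 130:140 134:140 138:140 142:128 146:56 150:71 154:91 158:90 162:68 166:47
side -130:43 -126:44 -122:43 -118:47 -114:66 -110:89 -106:91 -102:104 -98:133 -94:125 -90:82 -86:76 -82:69 -78:68 -74:112 -70:152 -66:155 -62:155 -58:155 -54:155 -50:154 -46:155 -42:155 -38:155 -34:154 -30:155 -26:155 -22:154 -18:154 -14:153 -10:154 -6:154 -2:154 2:153 6:153 10:153 14:154 18:154 22:154 26:154 30:153 34:154 38:155 42:155 46:155 50:155 54:156 58:155 62:157 66:157 70:156 74:140 78:95 82:77 86:69 90:46 94:92 98:129 102:106 106:91 110:80 114:69 118:70 122:72 126:75 130:72 134:71 138:72 142:63 146:47 150:43 154:44 158:43 162:44 166:44
```

>>> {"fn": "step_arm", "kwargs": {
  "increments": [
    {"slide": [0.053,-0.03,0],"roll": -0.017},
    {"slide": [0.106,-0.06,0],"roll": -0.017},
    {"slide": [0.159,-0.09,0],"roll": -0.017},
    {"slide": [0.212,-0.12,0],"roll": -0.017},
    {"slide": [0.263,-0.149,0],"roll": -0.017}
  ],
  "fingers": 0
}}

```text
t: 1.68
eef_pos: [420.1, -345.1, 214.9]
tcp_rot: [3.141, -0.0, 0.392]
ft_force: [0.7, -0.8, -0.8]
opening: 0.529
grip_force: 0.0
```

>>> {"fn": "step_arm", "kwargs": {
  "increments": [
    {"slide": [0.053,-0.025,0]},
    {"slide": [0.106,-0.05,0]},
    {"slide": [0.159,-0.08,0]},
    {"slide": [0.212,-0.11,0]},
    {"slide": [0.26,-0.143,0]}
  ]
}}

```text
invalid input at $.increments[0]: expected keys slide, roll
```

```bash
cat > gs.py <<'E'
from h import *
C=np.array([539,58.8]);u=np.array([-.382,.924]);n=np.array([.924,.382])
s=state();p=s['eef_pos'];d=p[:2]-C
print('t',round(s['t'],2),'s',round(d@u,1),'w',round(d@n,1),'z',round(p[2],1),'rot',s['tcp_rot'].round(3),'F_u',round(s['ft_force'][:2]@u,1),'open',round(s['opening'],3))
E
python3 gs.py
```

```text
t 1.68 s -327.8 w -264.2 z 214.9 rot [ 3.141 -0.     0.392] F_u -1.0 open 0.529
```

>>> {"fn": "step_arm", "kwargs": {
  "increments": [
    {"slide": [0.053,-0.029,0],"roll": 0},
    {"slide": [0.106,-0.058,0],"roll": 0},
    {"slide": [0.159,-0.087,0],"roll": 0},
    {"slide": [0.212,-0.116,0],"roll": 0},
    {"slide": [0.264,-0.143,0],"roll": 0}
  ]
}}

```text
t: 2.3
eef_pos: [609.5, -111.9, 214.8]
tcp_rot: [3.141, -0.0, 0.392]
ft_force: [0.3, -1.2, 0.6]
opening: 0.026
grip_force: 0.0
```

>>> {"fn": "step_arm", "kwargs": {
  "increments": [
    {"slide": [0,0,0.05],"roll": 0},
    {"slide": [0,0,0.1],"roll": 0},
    {"slide": [0,0,0.145],"roll": 0},
    {"slide": [0,0,0.163],"roll": 0},
    {"slide": [0,0,0.163],"roll": 0}
  ]
}}

```text
t: 2.92
eef_pos: [608.4, -113.8, 51.3]
tcp_rot: [-3.141, 0.001, 0.392]
ft_force: [-0.4, -0.8, -0.1]
opening: 0.009
grip_force: 0.0
```

```bash
python3 gs.py
python3 - <<'E'
from h import *
a=cam('side')['color'][150:310,180:380,::-1];cv2.imwrite('pics/s1.png',cv2.resize(a,None,fx=3.5,fy=3.5))
E
```

```text
t 2.92 s -185.9 w -1.8 z 51.3 rot [-3.141e+00  1.000e-03  3.920e-01] F_u -0.6 open 0.009
```

View pics/s1.png

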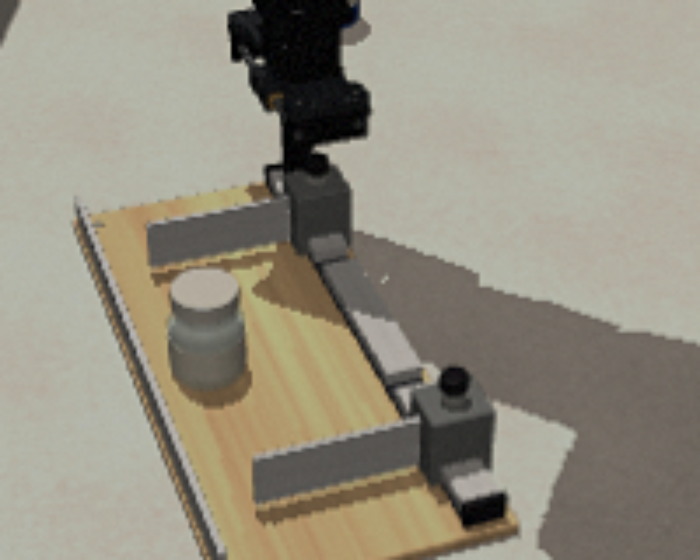

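The closed fingers are behind the right block, over the rail, and clear of the bystanders. Next I find contact.

>>> {"fn": "step_arm", "kwargs": {
  "increments": [
    {"slide": [0.001,-0.01,0.004],"roll": 0},
    {"slide": [0.001,-0.015,0.004],"roll": 0},
    {"slide": [0.001,-0.02,0.004],"roll": 0},
    {"slide": [0.001,-0.024,0.004],"roll": 0},
    {"slide": [0.001,-0.028,0.004],"roll": 0}
  ]
}}

```text
t: 3.6
eef_pos: [599.1, -87.7, 48.1]
tcp_rot: [3.14, -0.001, 0.392]
ft_force: [0.1, -4.5, 4.0]
opening: 0.005
grip_force: 2.3
```

```bash
python3 gs.py
```

```text
t 3.6 s -158.3 w -0.5 z 48.1 rot [ 3.14e+00 -1.00e-03  3.92e-01] F_u -4.2 open 0.005
```

>>> {"fn": "step_arm", "kwargs": {
  "increments": [
    {"slide": [0,-0.004,0],"roll": 0},
    {"slide": [0,-0.008,0],"roll": 0},
    {"slide": [0,-0.012,0],"roll": 0}
  ]
}}

```text
t: 3.98
eef_pos: [594.3, -76.2, 47.8]
tcp_rot: [3.141, -0.001, 0.392]
ft_force: [3.4, -3.4, 3.9]
opening: 0.003
grip_force: 2.3
```

```bash
python3 gs.py;python3 meas.py
```

```text
t 3.98 s -145.9 w -0.5 z 47.8 rot [ 3.141e+00 -1.000e-03  3.920e-01] F_u -4.4 open 0.003
[ 15.  36. 143.]
```

>>> {"fn": "step_arm", "kwargs": {
  "increments": [
    {"slide": [0,-0.004,0],"roll": 0},
    {"slide": [0,-0.008,0],"roll": 0},
    {"slide": [0,-0.012,0],"roll": 0},
    {"slide": [0,-0.015,0],"roll": 0}
  ]
}}

```text
t: 4.53
eef_pos: [588.2, -62.2, 47.6]
tcp_rot: [-3.142, 0.0, 0.392]
ft_force: [2.3, -2.4, 0.9]
opening: 0.004
grip_force: 1.9
```

>>> {"fn": "step_arm", "kwargs": {
  "increments": [
    {"slide": [0,-0.002,0],"roll": 0},
    {"slide": [0,-0.003,0],"roll": 0}
  ]
}}

```text
t: 4.78
eef_pos: [587.1, -59.4, 47.5]
tcp_rot: [-3.141, 0.0, 0.392]
ft_force: [1.4, -1.4, 0.0]
opening: 0.005
grip_force: 1.1
```

>>> {"fn": "step_arm", "kwargs": {
  "increments": [
    {"slide": [0,-0.001,0],"roll": 0},
    {"slide": [0,-0.002,0],"roll": 0}
  ]
}}

```text
t: 5.03
eef_pos: [586.1, -57.7, 47.4]
tcp_rot: [-3.141, 0.001, 0.392]
ft_force: [0.3, -0.4, 0.4]
opening: 0.005
grip_force: 0.4
```

```bash
python3 gs.py
python3 - <<'E'
from h import *
a=cam('side')['color'][170:250,220:320,::-1];cv2.imwrite('pics/s2.png',cv2.resize(a,None,fx=6,fy=6))
E
```

```text
t 5.03 s -125.6 w -1.0 z 47.4 rot [-3.141e+00  1.000e-03  3.920e-01] F_u -0.5 open 0.005
```

View pics/s2.png

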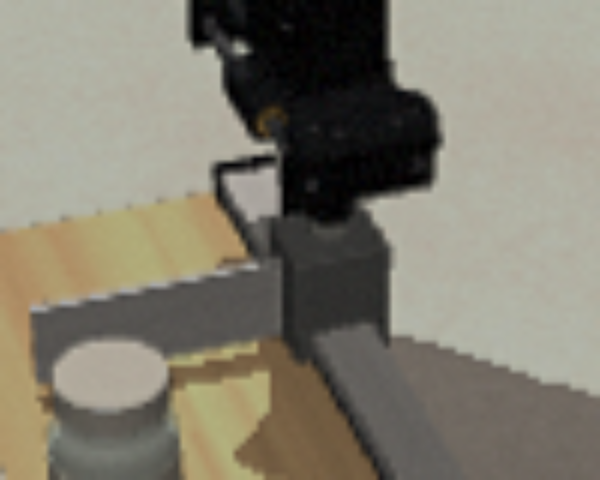

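The picture shows the hand's shadow over the block, knob partly hidden at (335,215), and the notch now covered. The force is dipping, so I continue gently until it rises.

>>> {"fn": "step_arm", "kwargs": {
  "increments": [
    {"slide": [0,-0.001,0],"roll": 0},
    {"slide": [0,-0.002,0],"roll": 0}
  ]
}}

```text
t: 5.32
eef_pos: [585.4, -55.9, 47.5]
tcp_rot: [-3.141, 0.001, 0.392]
ft_force: [0.5, -1.1, 0.4]
opening: 0.006
grip_force: 0.0
```

>>> {"fn": "step_arm", "kwargs": {
  "increments": [
    {"slide": [0,-0.001,0],"roll": 0},
    {"slide": [0,-0.002,0],"roll": 0}
  ]
}}

```text
t: 5.58
eef_pos: [584.8, -54.1, 47.6]
tcp_rot: [3.142, 0.0, 0.392]
ft_force: [-0.6, 0.3, -1.2]
opening: 0.008
grip_force: 0.0
```

```bash
python3 gs.py
```

```text
t 5.58 s -121.8 w -0.8 z 47.6 rot [3.142 0.    0.392] F_u 0.5 open 0.008
```

Contact is lost (grip force 0), so the block was drawn into the notch. I back off, rise and go over to the left side.

>>> {"fn": "step_arm", "kwargs": {
  "increments": [
    {"slide": [0,0.02,0],"roll": 0},
    {"slide": [0,0.04,0],"roll": 0},
    {"slide": [0,0.04,-0.05],"roll": 0},
    {"slide": [0,0.04,-0.1],"roll": 0},
    {"slide": [0,0.04,-0.12],"roll": 0}
  ]
}}

```text
t: 6.2
eef_pos: [601.4, -92.9, 170.7]
tcp_rot: [3.139, -0.003, 0.391]
ft_force: [-0.9, -0.4, -0.8]
opening: 0.007
grip_force: 0.0
```

>>> {"fn": "step_arm", "kwargs": {
  "increments": [
    {"slide": [0,-0.05,-0.01],"roll": 0},
    {"slide": [0,-0.1,-0.02],"roll": 0},
    {"slide": [0,-0.15,-0.03],"roll": 0},
    {"slide": [0,-0.2,-0.03],"roll": 0},
    {"slide": [0,-0.25,-0.03],"roll": 0}
  ]
}}

```text
t: 6.82
eef_pos: [505.0, 140.3, 198.0]
tcp_rot: [3.141, -0.001, 0.391]
ft_force: [0.8, 1.0, 0.3]
opening: 0.005
grip_force: 0.0
```

>>> {"fn": "step_arm", "kwargs": {
  "increments": [
    {"slide": [0,-0.05,0],"roll": 0},
    {"slide": [0,-0.1,0],"roll": 0},
    {"slide": [0,-0.132,0],"roll": 0},
    {"slide": [0,-0.132,0],"roll": 0}
  ]
}}

```text
t: 7.32
eef_pos: [454.5, 262.8, 197.7]
tcp_rot: [3.142, -0.0, 0.394]
ft_force: [-0.4, -0.5, -0.2]
opening: 0.002
grip_force: 0.0
```

```bash
python3 gs.py; python3 meas.py;python3 - <<'E'
from h import *
a=cam('side')['color'][150:310,180:380,::-1];b=cam('top')['color'][180:260,190:350,::-1]
cv2.imwrite('pics/s3.png',np.vstack([cv2.resize(a,(500,400)),cv2.resize(b,(500,200))][:2]))
E
```

```text
t 7.33 s 220.7 w -0.1 z 197.7 rot [ 3.142 -0.     0.394] F_u -0.3 open 0.002
[ 12.  31. 136.]
204 [329.9 196. ] [ 626.9 -152.8] [ 626.4 -152.4] [ 618.1 -145.5] 1440.5327
553 [290.  210.6] [577.  -20.2] [576.6 -20.1] [570.5 -19. ] 1379.8107
109 [226.1 242.8] [468.6 189.2] [468.5 188.7] [467.1 180.8] 1380.4944
```

View pics/s3.png

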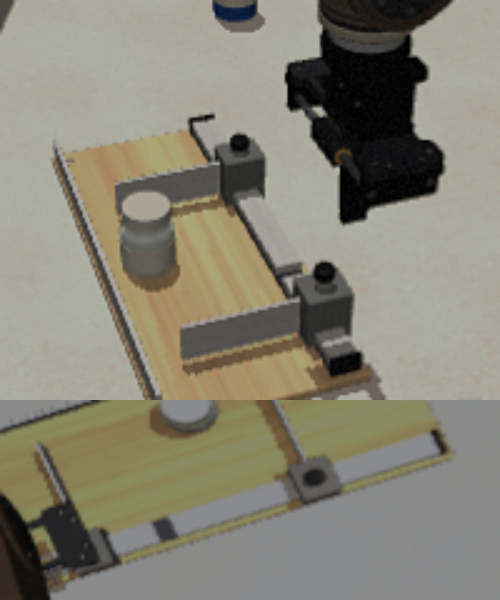

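The right knob now sits at s≈-84, and the notch is at about -85. The gripper stands above the left outer end. I descend and push the left stop.

>>> {"fn": "step_arm", "kwargs": {
  "increments": [
    {"slide": [0,0,0.05],"roll": 0},
    {"slide": [0,0,0.1],"roll": 0},
    {"slide": [0,0,0.14],"roll": 0},
    {"slide": [0,0,0.15],"roll": 0},
    {"slide": [0,0,0.15],"roll": 0}
  ]
}}

```text
t: 8.1
eef_pos: [455.0, 261.3, 47.9]
tcp_rot: [3.141, 0.0, 0.391]
ft_force: [0.1, 0.1, 0.3]
opening: 0.006
grip_force: 0.0
```

>>> {"fn": "step_arm", "kwargs": {
  "increments": [
    {"slide": [0,0.01,0],"roll": 0},
    {"slide": [0,0.015,0],"roll": 0},
    {"slide": [0,0.02,0],"roll": 0},
    {"slide": [0,0.025,0],"roll": 0},
    {"slide": [0,0.03,0],"roll": 0}
  ]
}}

```text
t: 8.72
eef_pos: [465.9, 234.2, 47.9]
tcp_rot: [-3.141, -0.001, 0.392]
ft_force: [-0.9, 5.1, 4.5]
opening: 0.008
grip_force: 2.6
```

```bash
python3 gs.py
```

```text
t 8.72 s 190.0 w -0.5 z 47.9 rot [-3.141e+00 -1.000e-03  3.920e-01] F_u 5.1 open 0.008
```

>>> {"fn": "step_arm", "kwargs": {
  "increments": [
    {"slide": [0,0.006,0],"roll": 0},
    {"slide": [0,0.012,0],"roll": 0},
    {"slide": [0,0.018,0],"roll": 0},
    {"slide": [0,0.024,0],"roll": 0},
    {"slide": [0,0.03,0],"roll": 0}
  ]
}}

```text
t: 9.35
eef_pos: [477.3, 206.4, 47.8]
tcp_rot: [-3.141, -0.0, 0.392]
ft_force: [-2.2, 4.5, 5.8]
opening: 0.005
grip_force: 2.7
```

>>> {"fn": "step_arm", "kwargs": {
  "increments": [
    {"slide": [0,0.006,0],"roll": 0},
    {"slide": [0,0.012,0],"roll": 0},
    {"slide": [0,0.018,0],"roll": 0},
    {"slide": [0,0.023,0],"roll": 0},
    {"slide": [0,0.027,0],"roll": 0}
  ]
}}

```text
t: 9.98
eef_pos: [487.6, 181.3, 47.7]
tcp_rot: [3.142, -0.0, 0.392]
ft_force: [-1.8, 4.0, 4.5]
opening: 0.004
grip_force: 2.3
```

>>> {"fn": "step_arm", "kwargs": {
  "increments": [
    {"slide": [0,0.002,0],"roll": 0},
    {"slide": [0,0.003,0],"roll": 0}
  ]
}}

```text
t: 10.22
eef_pos: [488.7, 178.5, 47.5]
tcp_rot: [3.141, 0.0, 0.392]
ft_force: [-1.2, 1.9, 2.5]
opening: 0.008
grip_force: 1.3
```

>>> {"fn": "step_arm", "kwargs": {
  "increments": [
    {"slide": [0,0.001,0],"roll": 0},
    {"slide": [0,0.002,0],"roll": 0}
  ]
}}

```text
t: 10.48
eef_pos: [489.4, 176.8, 47.5]
tcp_rot: [3.142, 0.0, 0.392]
ft_force: [-0.8, 2.8, 1.8]
opening: 0.008
grip_force: 1.3
```

```bash
python3 gs.py
```

```text
t 10.47 s 128.0 w -0.7 z 47.5 rot [3.142 0.    0.392] F_u 2.9 open 0.008
```

>>> {"fn": "step_arm", "kwargs": {
  "increments": [
    {"slide": [0,0.001,0],"roll": 0},
    {"slide": [0,0.002,0],"roll": 0}
  ]
}}

```text
t: 10.72
eef_pos: [490.2, 174.9, 47.5]
tcp_rot: [3.141, 0.0, 0.392]
ft_force: [-0.2, 1.2, 1.1]
opening: 0.004
grip_force: 0.7
```

>>> {"fn": "step_arm", "kwargs": {
  "increments": [
    {"slide": [0,0.001,0],"roll": 0},
    {"slide": [0,0.002,0],"roll": 0}
  ]
}}

```text
t: 10.98
eef_pos: [491.0, 173.0, 47.5]
tcp_rot: [3.141, 0.0, 0.392]
ft_force: [0.3, 0.2, -0.3]
opening: 0.006
grip_force: 0.0
```

>>> {"fn": "step_arm", "kwargs": {
  "increments": [
    {"slide": [0,0.001,0],"roll": 0},
    {"slide": [0,0.002,0],"roll": 0}
  ]
}}

```text
t: 11.22
eef_pos: [491.7, 171.2, 47.5]
tcp_rot: [3.141, 0.0, 0.392]
ft_force: [0.4, 0.2, 0.8]
opening: 0.003
grip_force: 0.0
```

The same force dip and loss of contact happened here, so the left stop has snapped in. I back off, rise well clear and verify.

>>> {"fn": "step_arm", "kwargs": {
  "increments": [
    {"slide": [0,-0.02,0],"roll": 0},
    {"slide": [0,-0.04,0],"roll": 0},
    {"slide": [0,-0.04,-0.05],"roll": 0},
    {"slide": [0,-0.04,-0.1],"roll": 0},
    {"slide": [0,-0.04,-0.15],"roll": 0}
  ]
}}

```text
t: 11.85
eef_pos: [476.2, 208.2, 199.2]
tcp_rot: [3.141, 0.0, 0.392]
ft_force: [0.4, -0.5, -0.4]
opening: 0.007
grip_force: 0.0
```

>>> {"fn": "step_arm", "kwargs": {
  "increments": [
    {"slide": [-0.05,-0.02,-0.05],"roll": 0},
    {"slide": [-0.07,-0.07,-0.08],"roll": 0},
    {"slide": [-0.07,-0.12,-0.1],"roll": 0},
    {"slide": [-0.07,-0.17,-0.1],"roll": 0},
    {"slide": [-0.07,-0.17,-0.1],"roll": 0}
  ]
}}

```text
t: 12.48
eef_pos: [345.5, 340.7, 297.7]
tcp_rot: [-3.141, -0.0, 0.396]
ft_force: [0.4, -0.3, -0.7]
opening: 0.006
grip_force: 0.0
```

```bash
python3 gs.py; python3 meas.py;python3 prof.py | head -1;python3 - <<'E'
from h import *
# knob top heights from depth, several frames
for n in ('top','side'):
  Zs=[]
  for _ in range(5):
    c=cam(n);z=c['z_map'].copy();v,u=np.mgrid[0:420,0:560];m=(z>0)
    K=np.array(c['intrinsics']);p=cv2.undistortPoints(np.c_[u[m],v[m]].astype(float)[:,None],K,np.array(c['distortion']))[:,0]
    T=np.array(c['camera_from_world']);P=(np.c_[p[:,0],-p[:,1],-np.ones(len(p))]*z[m][:,None]-T[:3,3])@T[:3,:3]
    C=np.array([539,58.8]);U=np.array([-.382,.924]);N=np.array([.924,.382]);r=[]
    d=P[:,:2]-C
    for s in(85,-85):
      k=(abs(d@U-s)<6)&(abs(d@N)<6)&(P[:,2]>60);
      b=(abs(d@U-s)<19)&(abs(d@N)<21)&(np.hypot(d@U-s,d@N)>16)&(P[:,2]>60)&(P[:,2]<85)
      r+=[np.median(P[k,2]),np.median(P[b,2])]
    Zs.append(r)
  print(n,'knobL blockL knobR blockR',np.mean(Zs,0).round(1))
  a=c['color'][150:310,180:380,::-1] if n=='side' else None
cv2.imwrite('pics/s4.png',cv2.resize(a,(750,600)))
E
```

```text
t 12.47 s 334.4 w -71.1 z 297.7 rot [-3.141 -0.     0.396] F_u -0.5 open 0.006
[ 11.  31. 133.]
218 [330. 196.] [ 627.  -152.9] [ 626.5 -152.4] [ 618.2 -145.5] 1428.4576
569 [290.  210.6] [576.9 -20.3] [576.5 -20.2] [570.4 -19.1] 1367.879
584 [240.1 230.5] [509.5 143.7] [509.3 143.4] [506.1 137.4] 1369.9048
304 [201.4 247.7] [451.6 270.6] [451.5 269.9] [450.8 258.4] 1418.566
top -130:135 -126:135 -122:135 -118:135 -114:130 -110:100 -106:92 -102:85 -98:62 -94:47 -90:40 -86:38 -82:38 -78:51 -74:77 -70:86 -66:63 -62:84 -58:94 -54:105 -50:131 -46:136 -42:136 -38:135 -34:135 -30:135 -26:135 -22:135 -18:136 -14:135 -10:136 -6:135 -2:135 2:135 6:135 10:135 14:136 18:135 22:135 26:135 30:135 34:135 38:136 42:135 46:135 50:135 54:135 58:135 62:104 66:74 70:88 74:89 78:68 82:49 86:40 90:36 94:38 98:46 102:70 106:84 110:79 114:94 118:115 122:134 126:135 130:135 134:135 138:136 142:135 146:135 150:135 154:135 158:135 162:135 166:136
top knobL blockL knobR blockR [93.  74.7 93.1 74.9]
side knobL blockL knobR blockR [90.9 73.2 89.8 72.9]
```

View pics/s4.png

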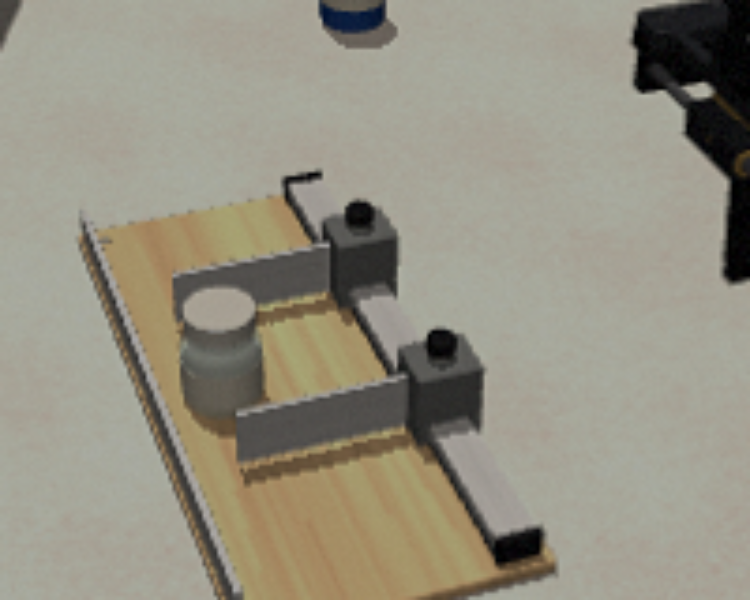

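Both knobs sit low on their blocks, at (358,213) and (441,342). Their tops measure 93 mm, which means seated, the positions match the notches, and the hand is clear.

```bash
python3 -c "
from h import *
print(env.job_done())"
```

```text
the job is handed in; nothing more can be done
None
```

Both stops are in their notches with the pins dropped (knob tops measured at 93 mm), the hand is clear, nothing else was touched, and the job is handed in; no verdict came back.

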